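# Sound the heater's wells and leave the depth rod in the clear one

### The job

Three of the four wells in the dry-block heater have a broken glass tube end stuck at the bottom. Take the depth rod out of its stand, gently sound the wells to find the one that is clear to its full depth, and leave the rod standing there by itself, pushed fully down onto the bottom with its sliding collar resting on the metal block so that I can read off how deep the wells are. Ease it down, as the glass splinters and the rod bends if it is forced, and do not disturb the bottle, beaker and tub.

Things in the scene. Friction and masses are not known exactly. Their poses are not given: they have to be found in the camera images.
- heater: dry-block heater on the bench, a fixture: white case 210 x 160 mm and 85 mm high, sloping control panel on its front (-x) side. An aluminium block (70 mm in x, 120 mm in y) stands out of its top; the block's flat face lies 95 mm above the origin, which is under the middle of the case. z up.
- well0 (a point): centre of the mouth of well 0, in the plane of the block's face; one of four like wells in a row along the heater's y axis, 26 mm apart (well 0 at +y, well 3 at -y). Vertical round bore 13 mm across with a 1 mm chamfer. How deep the bores go is not known: the clear well is anywhere between 42 and 56 mm deep, and a blocked well stops a rod at some depth between 18 and 34 mm. Which one is clear, and the depths, change from start to start and cannot be seen.
- well1 (a point): centre of the mouth of well 1, in the plane of the block's face; one of four like wells in a row along the heater's y axis, 26 mm apart (well 0 at +y, well 3 at -y). Vertical round bore 13 mm across with a 1 mm chamfer. How deep the bores go is not known: the clear well is anywhere between 42 and 56 mm deep, and a blocked well stops a rod at some depth between 18 and 34 mm. Which one is clear, and the depths, change from start to start and cannot be seen.
- well2 (a point): centre of the mouth of well 2, in the plane of the block's face; one of four like wells in a row along the heater's y axis, 26 mm apart (well 0 at +y, well 3 at -y). Vertical round bore 13 mm across with a 1 mm chamfer. How deep the bores go is not known: the clear well is anywhere between 42 and 56 mm deep, and a blocked well stops a rod at some depth between 18 and 34 mm. Which one is clear, and the depths, change from start to start and cannot be seen.
- well3 (a point): centre of the mouth of well 3, in the plane of the block's face; one of four like wells in a row along the heater's y axis, 26 mm apart (well 0 at +y, well 3 at -y). Vertical round bore 13 mm across with a 1 mm chamfer. How deep the bores go is not known: the clear well is anywhere between 42 and 56 mm deep, and a blocked well stops a rod at some depth between 18 and 34 mm. Which one is clear, and the depths, change from start to start and cannot be seen.
- rod_grip (a point): middle of the depth rod's knurled handle, where to grip. The rod (120 g, up to 40 percent more or 20 less) is upright: handle 18 mm across and 50 mm long; below it a round flange 36 mm across and 5 mm thick (its top 26 mm under this point); below that a steel stem 10 mm across and 105 mm long. z points along the rod from tip to handle.
- rod_tip (a point): lower end of the rod's stem, 136 mm below rod_grip along the rod; the end has a 2 mm bevel. z as for rod_grip.
- collar (a joint): sliding collar on the stem, a black ring 22 mm across and 12 mm high: height of its underside above the rod's tip, m (0 to 0.093). It starts low on the stem, at 8 to 18 mm. It is held only by friction: about 3 N (static and sliding) pushes it along, and it stays where it is left. Too wide for a well, it lands on the block and rides up the stem as the rod goes further in; the rod's own weight does not overcome it. So it keeps the greatest depth sounded.
- collar_foot (a point): centre of the collar's underside, on the rod's axis.
- stand: rod stand, a fixture: steel base, two posts on its +x side, and a white plate (70 x 90 mm) with its top 135 mm above the origin (under the middle of the plate's hole). The rod hangs from its flange in the plate's 28 mm hole, tip 30 mm above the bench; it lifts straight out, the tip must clear the plate.
- stand_hole (a point): centre of the hole in the stand's plate, at the plate's top.
- reagent_mid (a point): brown reagent bottle, 68 mm across and 130 mm high, at half its height; leave it alone.
- beaker_mid (a point): glass beaker, 72 mm across and 90 mm high, at half its height; leave it alone.
- tub_mid (a point): low sample tub with a square lid, 115 x 115 mm and 48 mm high, at half its height; leave it alone.

How it is judged:
At the end, for the whole second after the job is handed in: The rod stands alone and still in the clear well, upright within 4 degrees, its tip no more than 2 mm off that well's bottom (whose top is 4 mm above the origin of the hidden floor piece), and the collar rests on the block's face within 2.5 mm ((horizontal distance between rod_tip and well0 below 0.005 m or horizontal distance between rod_tip and well1 below 0.005 m or horizontal distance between rod_tip and well2 below 0.005 m or horizontal distance between rod_tip and well3 below 0.005 m) and z of rod_tip in the frame of floor between 0.001 and 0.006 m and z of collar_foot in the frame of heater between 0.0925 and 0.0975 m and angle between rod_grip's own z axis and vertical below 0.07 rad and linear speed of rod below 0.02 m/s); the robot touches nothing.
It fails at once if the rod or its collar is pressed or struck on the heater, or on what is in its wells, with more than 25 N (contact force between rod and heater above 25 N or contact force between rod and floor above 25 N or contact force between rod and stub_a above 25 N or contact force between rod and stub_b above 25 N or contact force between rod and stub_c above 25 N).
It fails at once if the robot presses on the heater with more than 25 N (contact force between the arm and heater above 25 N).
It fails at once if the bottle, beaker or tub is moved more than 20 mm (distance of any of reagent_mid, beaker_mid, tub_mid from where it was at the start of the episode above 0.02 m).
It also fails if it takes over 64 s, if anything falls off the work surface, if the arm or the gripper's body presses on something with over 40 N, if the wrist force passes 120 N, or if a joint passes its speed limit or range.

### The arm

A 6-joint arm with a two-finger parallel gripper is mounted at the origin on the work surface. World frame = base frame: x ahead of the robot, y to its left, z up, the work surface at z = 0. Lengths are in m, angles in rad, forces in N, time in s.
With the tool pointing down it reaches from about 0.4 to 0.825 m from the base axis. Payload 7 kg.
Tool frame: the origin (TCP) lies midway between the tips of the shut fingers; the grasp point (between the pads) lies arm.hold_point_z behind it (arm.hold_point_z is the distance from the TCP to the grasp point, in m); z points along the fingers, y is the line along which they close (so a half turn about z gives the same grasp; the last joint's range is limited). The gripper opens to 88 mm and grips with 3 to 60 N. Pads are 19 mm wide; open, the fingers measure 130 mm over their backs; the gripper's body (78 mm by 193 mm) begins 47 mm behind the grasp point.
Start: joints at [-0.83, 0.359, 0.012, 0, -1.224, -0.288], TCP at [0.295, -0.607, 0.227] pointing down, gripper open.
Joint ranges: [-3.07, 3.07], [-1.43, 2.12], [-1.02, 1.25], [-3.03, 1.67], [-3.05, -0], [-3.03, 3.03]. Speed limits (rad/s): [2.39, 2.39, 3.01, 3.14, 3.14, 3.14].

### API

Orientations are given as [roll, pitch, yaw] about the fixed x, y, z axes, in that order (R = Rz(yaw) Ry(pitch) Rx(roll)).
In Python, from station import arm gives the robot as it stands.
- The arm moves only by the shell command python3 -m crank 'ROWS' [OPENING] [FORCE]. ROWS is JSON, a list that holds one entry, the list of rows, each a list of 4 numbers: the shift along the tool's x, y, z in units of 25 mm (1.0 is 25 mm), then the turn about the tool's z in units of 5 degrees (1.0 is 5 degrees). A call has 1 to 12 rows; each row is the pose to reach, as a shift and turn from the pose commanded when the call began, along the tool's axes at that moment; what a row does not reach only later rows make up. A row lasts 1/8 s, in which the tool goes at most 62.5 mm and 10.7 degrees, less where a joint would pass 70% of its speed; a pose out of reach is approached as far as the arm can. A call with a gripper value outside its range is refused whole. OPENING is the closure, from 0 (fully open) to 1 (shut), set as the call begins (- or left out, the last holds). The fingers move at their own pace and stop on an object; FORCE is the grip in N (left out, the last holds). Time passes only in rows, so rows that repeat a pose let the fingers close. It gives the time, the measured TCP pose, the force, the opening and the grip force at its end, in the units of the state.
- arm.get_state(): the state, without advancing time (a new reading comes with each control period).
- arm.grab_frame(name): name is "side" or "top"; returns (picture, depth): 420x560x3 uint8, red, green, blue; 420x560 float32, m along the optical axis (not along the pixel's ray), 0 where there is no reading.
- arm.get_calibration(name): a dict with "mtx" (3x3 intrinsics, pixels), "R" (3x3) and "t" (3): a world point X has camera coordinates R X + t. Camera axes: x right, y down, z forward; pixel columns grow to the right and rows downward; lengths in m; the calibration is good to about 2 mm. A picture is of the moment at which its call begins. get_calibration takes no time and is no camera call.
- arm.job_done(): hands the job in; it is judged then, once.
Trained networks look in the newest picture that a camera, given by its name, has taken for a name from the list of things; names that differ only in an ending like _2 or _b are one class to them, and where a whole thing is asked for, a point or a joint stands for the part that bears it (a point fixed in the world has none). Each returns a list of dicts, best first, with "score" (0 to 1); they miss things now and then, are a little off and sometimes report something else, mostly with a low value. They report only what shows in the picture. A call takes as long as a camera call.
- arm.recognise(thing, camera): "extent" ([left, top, width, height] in pixels, round what is visible of it).
- arm.trace(thing, camera): "mask" (420x560 bool, what is visible of it) and "extent" ([left, top, width, height] in pixels, round what is visible of it).
The state is a dict: "t": time; "q": joint angles; "qd": joint speeds; "joint_efforts": joint torques, N m; "eef_pos": TCP position; "ee_rot": TCP orientation; "force": force on the tool from outside, world axes, zero at the start; "moment": the same for the moment, N m; "width": finger opening in m; "gripper_force": force on a finger pad.
Only numpy, scipy, OpenCV 4.12 (cv2) and the standard library are available. Lean on these libraries where they do the work, as an engineer would, in place of code of your own. Each camera call takes 0.05 s, during which the arm holds its last target. There are 200 camera calls.

## Working session

There is one attempt and no reset: what is moved stays moved. The work goes in short steps, Python scripts to look and compute and a shell command to move; the robot and the scene stay as the last step left them, time stands still between calls to the robot, and variables do not carry over. Pictures are saved under pics/ and viewed, at most 10 in all, crops included, and the job is handed in when it is done.

```bash
mkdir -p pics
python3 - <<'E'
from station import arm
import cv2,numpy as np
s=arm.get_state();print({k:np.round(v,3) for k,v in s.items()},arm.hold_point_z)
ims=[]
for n in("side","top"):
    p,d=arm.grab_frame(n);np.savez(f"pics/{n}0.npz",p=p,d=d);cv2.imwrite(f"pics/{n}0.png",cv2.cvtColor(p,cv2.COLOR_RGB2BGR))
    c=arm.get_calibration(n);print(n,(-c["R"].T@c["t"]).round(3),c["R"][2].round(3))
    for t in("heater","stand","rod_grip","collar","reagent_mid","beaker_mid","tub_mid"):
        r=arm.recognise(t,n);print(t,[(x["extent"],round(x["score"],2)) for x in r[:2]])
E
```

```text
{'t': np.float64(0.0), 'q': array([-0.83 ,  0.359,  0.011, -0.   , -1.224, -0.288]), 'qd': array([-0.001, -0.002,  0.001,  0.001,  0.   , -0.001]), 'joint_efforts': array([-2.0000e-03, -5.8272e+01,  2.9304e+01,  6.9970e+00,  6.0000e-03,
       -0.0000e+00]), 'eef_pos': array([ 0.295, -0.607,  0.226]), 'ee_rot': array([ 3.14 , -0.   , -2.689]), 'force': array([-0.243,  0.285, -0.439]), 'moment': array([-0.058, -0.024,  0.016]), 'gripper_force': np.float64(0.0), 'width': np.float64(0.088)} 0.0188
side [0.097 0.814 0.855] [ 0.463 -0.62  -0.633]
heater [([249.6, 214.3, 104.4, 91.2], 0.69)]
stand [([344.9, 174.6, 55.8, 64.9], 0.57)]
rod_grip [([371.7, 165.8, 15.7, 49.1], 0.72)]
collar [([369.3, 211.2, 10.1, 7.3], 0.45), ([343.5, 170.2, 60.2, 71.1], 0.15)]
reagent_mid [([288.2, 152.9, 28.1, 44.9], 0.82)]
beaker_mid [([228.1, 199.4, 27.8, 43.8], 0.93)]
tub_mid [([173.7, 301.0, 72.2, 57.1], 0.62)]
top [0.488 0.096 1.309] [ 0.101  0.032 -0.994]
heater [([239.2, 194.3, 65.4, 91.2], 0.59)]
stand [([348.1, 227.9, 60.7, 58.0], 0.76)]
rod_grip [([373.7, 250.8, 16.7, 15.6], 0.64), ([139.8, 203.2, 46.7, 46.9], 0.34)]
collar []
reagent_mid [([364.8, 141.8, 32.7, 33.5], 0.61)]
beaker_mid [([261.1, 146.2, 25.5, 28.7], 0.73), ([373.1, 254.3, 18.1, 13.2], 0.17)]
tub_mid [([139.8, 201.9, 46.3, 45.5], 0.89)]
```

Run:
```python
import cv2
for n,(x,y,w,h) in {"side":(160,120,280,210),"top":(120,120,320,240)}.items():
    i=cv2.imread(f"pics/{n}0.png")[y:y+h,x:x+w];f=800/w;cv2.imwrite(f"pics/{n}0c.png",cv2.resize(i,(800,600),interpolation=cv2.INTER_CUBIC))
```

```text
(no output)
```

View pics/side0c.png

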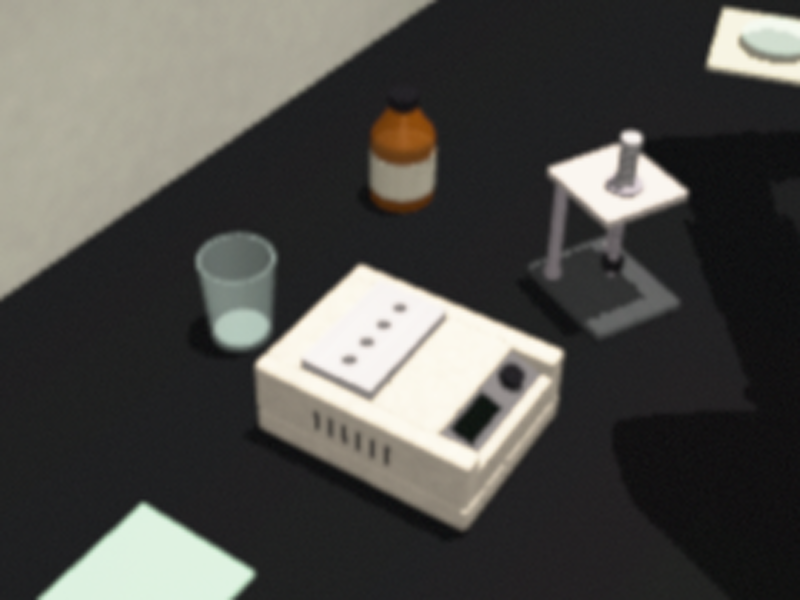

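View pics/top0c.png

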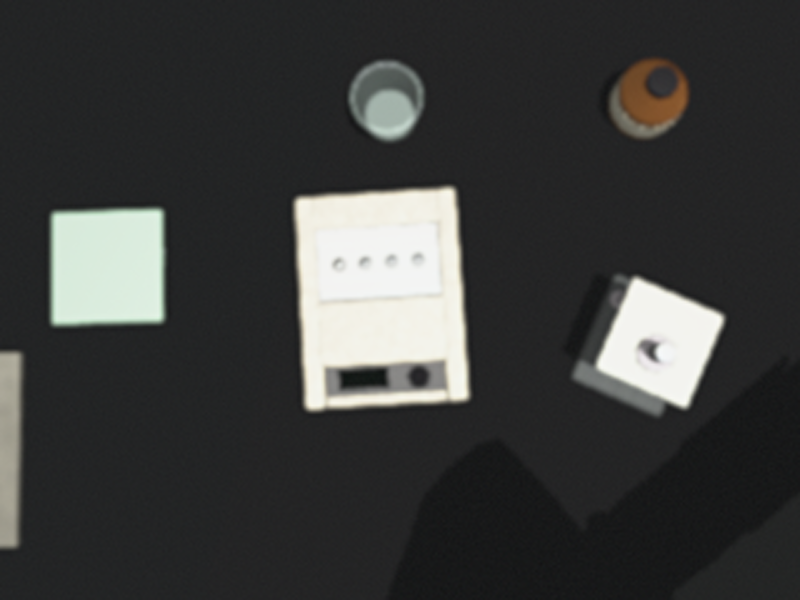

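The side crop shows the wells at (349,359), (367,342), (384,324) and (400,308), and the rod's handle top at (630,138). The top crop shows the wells at (338,264) to (418,259), and the handle top at (664,352). Next I convert these to world positions.

```bash
cat > h.py <<'E'
from station import arm
import numpy as np,cv2
def ray(n,uv,z):
    c=arm.get_calibration(n);R,t=c["R"],np.ravel(c["t"]);o=-R.T@t
    d=R.T@np.linalg.solve(c["mtx"],[uv[0],uv[1],1]);return o+d*(z-o[2])/d[2]
def proj(n,X):
    c=arm.get_calibration(n);x=c["mtx"]@(c["R"]@np.array(X)+np.ravel(c["t"]));return x[:2]/x[2]
def dark(p,uv,r=4):
    g=p.mean(2);u,v=np.round(uv).astype(int);w=g[v-r:v+r+1,u-r:u+r+1]
    w=np.clip(np.percentile(w,80)-12-w,0,None);y,x=np.mgrid[v-r:v+r+1,u-r:u+r+1];return np.array([(w*x).sum(),(w*y).sum()])/w.sum()
def full(n,cr):
    return (np.array(cr)+.5)/(2.857 if n=="side" else 2.5)-.5+([160,120] if n=="side" else [120,120])
E
python3 - <<'E'
from h import *
W={"side":[(349,359),(367,342),(384,324),(400,308)],"top":[(338,264),(365,262),(392,260),(418,259)]}
H={"side":(630,138),"top":(664,352)}
for n in W:
    p=np.load(f"pics/{n}0.npz")["p"]
    P=np.array([ray(n,dark(p,full(n,c)),.095) for c in W[n]]);print(n,P.round(4).tolist(),np.linalg.norm(np.diff(P,axis=0),axis=1).round(4))
    print("handle top",ray(n,full(n,H[n]),.191).round(4))
    d=P[0]-P[3];print("yaw deg",np.degrees(np.arctan2(-d[0],d[1])))
    s=arm.trace("stand",n)[0]["mask"];g=(p.min(2)>(170))&cv2.dilate(s.astype(np.uint8),np.ones((5,5))).astype(bool)
    v,u=np.nonzero(g);r=cv2.minAreaRect(np.c_[u,v].astype(np.float32));print("plate rect",r, [ray(n,q,.135)[:2].round(3).tolist() for q in cv2.boxPoints(r)])
for t in("reagent_mid","beaker_mid","tub_mid"):
    e=arm.recognise(t,"top")[0]["extent"];print(t,ray("top",(e[0]+e[2]/2,e[1]+e[3]/2),.06).round(3))
E
```

```text
side [[0.5825, 0.1869, 0.095], [0.5836, 0.161, 0.095], [0.5849, 0.1349, 0.095], [0.5863, 0.1092, 0.095]] [0.026  0.0261 0.0257]
handle top [ 0.4912 -0.1095  0.191 ]
yaw deg 2.810023827175469
plate rect ((376.04998779296875, 183.14999389648438), (24.34954071044922, 41.7420654296875), 71.56505584716797) [[0.562, -0.1], [0.505, -0.22], [0.44, -0.134], [0.495, -0.025]]
top [[0.5832, 0.1881, 0.095], [0.5848, 0.1619, 0.095], [0.5861, 0.1355, 0.095], [0.5877, 0.1092, 0.095]] [0.0262 0.0265 0.0263]
handle top [ 0.4917 -0.111   0.191 ]
yaw deg 3.211252695598901
plate rect ((383.4353942871094, 256.7309875488281), (39.44612121582031, 40.04108428955078), 22.750974655151367) [[0.476, -0.056], [0.562, -0.095], [0.525, -0.179], [0.44, -0.14]]
reagent_mid [ 0.751 -0.133  0.06 ]
beaker_mid [0.751 0.14  0.06 ]
tub_mid [0.59  0.425 0.06 ]
```

Both cameras agree to about 1.5 mm. The wells run from (0.583,0.1875) to (0.587,0.109), and the rod is at (0.4915,-0.110). Now I move the gripper over the rod.

```bash
python3 -m crank '[[[-2,1.8,0,0],[-4,3.6,0,0],[-6,5.4,0,0],[-8,7.2,0,0],[-10,9,0,0],[-12,10.8,0,0],[-14,12.6,0,0],[-15.2,13.9,0,0],[-15.75,14.43,0,0],[-15.75,14.43,0,0],[-15.75,14.43,0,0]]]' 0
python3 - <<'E'
from h import *
s=arm.get_state();y=s["ee_rot"][2];e=np.array([.4915,-.110,.151])-s["eef_pos"]
print(s["eef_pos"],s["ee_rot"],"tool units",np.array([e[0]*np.cos(y)+e[1]*np.sin(y),e[0]*np.sin(y)-e[1]*np.cos(y),-e[2]])/.025)
n="side";p,d=arm.grab_frame(n);a=cv2.cvtColor(p,cv2.COLOR_RGB2BGR)[100:250,270:470]
p,d=arm.grab_frame("top");b=cv2.cvtColor(p,cv2.COLOR_RGB2BGR)[180:330,280:480]
cv2.imwrite("pics/1.png",cv2.resize(np.hstack([a,b]),(800,300),interpolation=cv2.INTER_CUBIC))
E
```

```text
t: 2.42
eef_pos: [0.4914, -0.1104, 0.2266]
ee_rot: [-3.142, -0.0, -2.688]
force: [-1.2, -1.2, -0.0]
width: 0.0875
gripper_force: 0.0
[ 0.49139821 -0.11035166  0.22659905] [-3.14157230e+00 -9.47106269e-05 -2.68821394e+00] tool units [-0.00982151  0.01086188  3.02396193]
```

View pics/1.png

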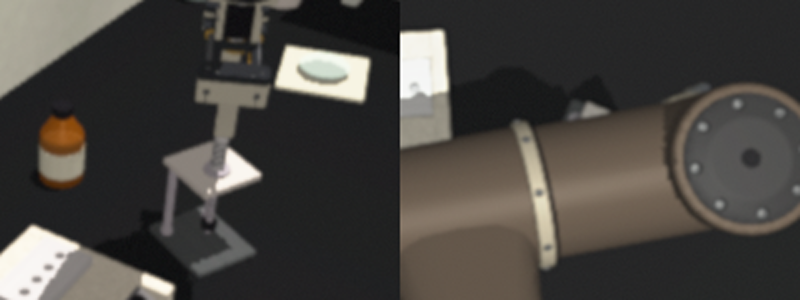

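The side view shows the gripper centred over the handle at (218,150), and the arm hides the top view. I descend and grip.

```bash
python3 -m crank '[[[0,0,1,0],[0,0,2,0],[0,0,2.6,0],[0,0,3.02,0],[0,0,3.02,0],[0,0,3.02,0]]]' 0; python3 -m crank '[[[0,0,0,0],[0,0,0,0],[0,0,0,0],[0,0,0,0],[0,0,0,0],[0,0,0,0],[0,0,0,0],[0,0,0,0]]]' 1 20
```

```text
t: 3.28
eef_pos: [0.492, -0.1104, 0.1517]
ee_rot: [-3.141, 0.001, -2.689]
force: [-0.1, 0.4, 0.2]
width: 0.0872
gripper_force: 0.0
t: 4.28
eef_pos: [0.4916, -0.1103, 0.1511]
ee_rot: [-3.141, 0.0, -2.689]
force: [0.4, -0.9, -0.5]
width: 0.0173
gripper_force: 20.0
```

```bash
python3 -m crank '[[[0,0,-0.4,0],[0,0,-1,0],[0,0,-1.6,0],[0,0,-2.2,0],[0,0,-2.4,0],[0,0,-2.4,0]]]'; python3 -m crank '[[[0,0,-0.4,0],[0,0,-0.8,0],[0,0,-1.2,0],[0,0,-1.6,0],[0,0,-2.0,0],[0,0,-2.4,0],[0,0,-2.8,0],[0,0,-3,0],[0,0,-3,0]]]'
python3 - <<'E'
from h import *
p,d=arm.grab_frame("side");a=cv2.cvtColor(p,cv2.COLOR_RGB2BGR)[60:260,270:470]
cv2.imwrite("pics/2.png",cv2.resize(a,(600,600),interpolation=cv2.INTER_CUBIC))
s=arm.get_state();T=s["eef_pos"];print(T,[proj("side",T-[0,0,k]) for k in (.121,.086,.016)])
E
```

```text
t: 5.03
eef_pos: [0.4916, -0.1103, 0.2114]
ee_rot: [-3.142, 0.001, -2.689]
force: [-0.4, 0.3, -1.4]
width: 0.0174
gripper_force: 20.0
t: 6.15
eef_pos: [0.4916, -0.1103, 0.2864]
ee_rot: [-3.141, 0.001, -2.689]
force: [-0.8, 0.1, -1.4]
width: 0.0175
gripper_force: 20.0
[ 0.49144782 -0.11026179  0.28593763] [array([378.9869342, 176.188373 ]), array([380.67169532, 164.89190875]), array([384.23996511, 140.96636135])]
```

View pics/2.png

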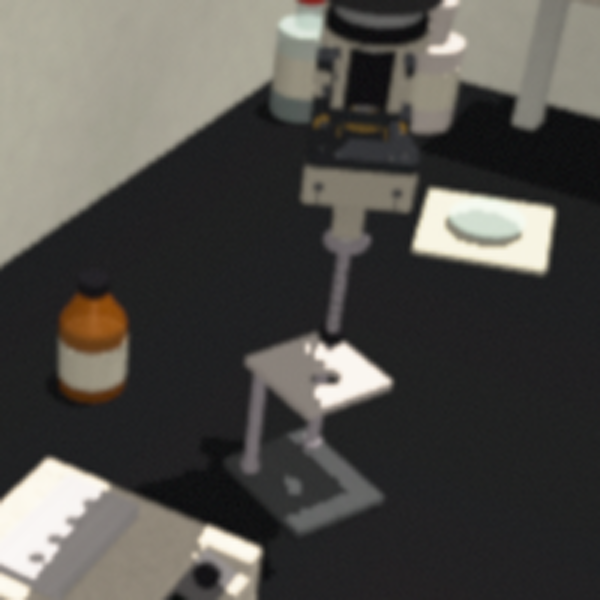

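The rod is clear of the plate and hangs straight: tip at (328,350), flange at (347,240), both matching the kinematic prediction. I move over well 3.

```bash
python3 -m crank '[[[-0.5,0.43,0,0],[-1.5,1.28,0,0],[-2.5,2.14,0,0],[-3.5,3,0,0],[-4.5,3.85,0,0],[-5.5,4.7,0,0],[-6.4,5.48,0.5,0],[-7,5.99,1.2,0],[-7.27,6.22,1.8,0],[-7.27,6.22,2.1,0],[-7.27,6.22,2.1,0],[-7.27,6.22,2.1,0]]]'
python3 - <<'E'
from h import *
s=arm.get_state();T=s["eef_pos"];print(T,s["force"])
a=[]
for n in("side","top"):
    p,d=arm.grab_frame(n);tip=proj(n,T-[0,0,.121]);w=proj(n,[.587,.1092,.095]);print(n,tip,w,tip*0+ray(n,tip,.0)[:2])
    u,v=tip.astype(int);c=cv2.cvtColor(p,cv2.COLOR_RGB2BGR)[v-50:v+50,u-60:u+60]
    print("crop origin",u-60,v-50);a.append(cv2.resize(c,(400,333),interpolation=cv2.INTER_CUBIC))
cv2.imwrite("pics/3.png",np.hstack(a))
E
```

```text
t: 7.7
eef_pos: [0.5871, 0.1084, 0.2343]
ee_rot: [-3.141, 0.001, -2.689]
force: [0.2, -0.7, -1.4]
width: 0.0174
gripper_force: 20.0
[0.58710295 0.10839028 0.23434011] [ 0.20182947 -0.66240763 -1.37801224]
side [299.55110587 221.45448906] [299.29824647 227.2347054 ] [6.62019959e-01 5.46719029e-04]
crop origin 239 171
top [286.85925138 222.17584854] [286.61325126 222.83665437] [0.59649029 0.1095205 ]
crop origin 226 172
```

View pics/3.png

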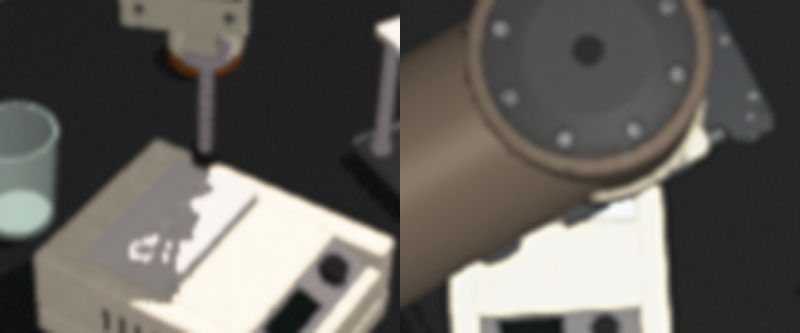

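The side crop shows the tip and collar at (203,160), in line with well 3, and the arm hides the top view. I ease down about 2 mm past the face with a light grip so the rod slips before it is overloaded.

```bash
python3 -m crank '[[[-0.015,0.03,0.3,0],[-0.015,0.03,0.55,0],[-0.015,0.03,0.65,0],[-0.015,0.03,0.7,0],[-0.015,0.03,0.75,0],[-0.015,0.03,0.8,0],[-0.015,0.03,0.8,0]]]' 1 12
```

```text
t: 8.68
eef_pos: [0.5869, 0.1099, 0.2136]
ee_rot: [-3.142, 0.0, -2.689]
force: [0.2, -0.1, -0.8]
width: 0.0173
gripper_force: 12.0
```

```bash
python3 -m crank '[[[0,0,0.06,0],[0,0,0.12,0],[0,0,0.18,0],[0,0,0.24,0],[0,0,0.3,0],[0,0,0.36,0],[0,0,0.42,0],[0,0,0.48,0],[0,0,0.54,0],[0,0,0.57,0],[0,0,0.57,0]]]'
```

```text
t: 10.05
eef_pos: [0.5869, 0.1099, 0.1992]
ee_rot: [3.142, -0.0, -2.689]
force: [-0.4, -0.8, 0.9]
width: 0.0175
gripper_force: 12.0
```

```bash
python3 -m crank '[[[0,0,0.04,0],[0,0,0.08,0],[0,0,0.1,0],[0,0,0.1,0]]]'
```

```text
t: 10.55
eef_pos: [0.5869, 0.1099, 0.1967]
ee_rot: [3.142, -0.0, -2.689]
force: [0.4, -0.0, 1.9]
width: 0.0175
gripper_force: 12.0
```

```bash
python3 -m crank '[[[0,0,0.04,0],[0,0,0.08,0],[0,0,0.1,0],[0,0,0.1,0]]]'
```

```text
t: 11.05
eef_pos: [0.5869, 0.1099, 0.1942]
ee_rot: [3.142, -0.0, -2.689]
force: [-0.1, 0.2, 0.2]
width: 0.0181
gripper_force: 12.0
```

```bash
python3 -m crank '[[[0,0,0.04,0],[0,0,0.08,0],[0,0,0.12,0],[0,0,0.12,0]]]'
```

```text
t: 11.55
eef_pos: [0.5869, 0.1098, 0.1911]
ee_rot: [3.142, -0.0, -2.689]
force: [0.2, -0.9, 0.2]
width: 0.018
gripper_force: 12.0
```

```bash
python3 -m crank '[[[0,0,0.04,0],[0,0,0.08,0],[0,0,0.12,0],[0,0,0.12,0]]]'
```

```text
t: 12.05
eef_pos: [0.5885, 0.1103, 0.1907]
ee_rot: [-3.141, 0.004, -2.688]
force: [-0.6, 1.6, 12.3]
width: 0.0176
gripper_force: 12.0
```

Well 3 is blocked at about 25 mm (12 N). I retreat and cross to well 2.

```bash
python3 -m crank '[[[0,0,-0.3,0],[0,0,-0.9,0],[0,0,-1.4,0],[0,0,-1.6,0],[0,0,-1.6,0],[-0.2,0.48,-1.6,0],[-0.4,0.96,-1.6,0],[-0.4,0.96,-1.6,0],[-0.4,0.96,-1.6,0],[-0.4,0.96,-1.6,0]]]'
python3 - <<'E'
from h import *
s=arm.get_state();T=s["eef_pos"];print(T,s["ee_rot"],s["force"])
p,d=arm.grab_frame("side");tip=proj("side",T-[0,0,.121]);print(tip)
u,v=tip.astype(int);print(u-50,v-60);c=cv2.cvtColor(p,cv2.COLOR_RGB2BGR)[v-60:v+40,u-50:u+50]
for q in [T-[0,0,.121],[.5855,.1352,.095],[.5842,.16145,.095]]: print((proj("side",q)-[u-50,v-60])*6)
cv2.imwrite("pics/4.png",cv2.resize(c,(600,600),interpolation=cv2.INTER_CUBIC))
E
```

```text
t: 13.3
eef_pos: [0.5854, 0.1357, 0.2282]
ee_rot: [-3.142, -0.0, -2.689]
force: [-0.1, -0.9, -1.1]
width: 0.0175
gripper_force: 12.0
[0.58538147 0.13568991 0.22824359] [-3.14155182e+00 -1.87911357e-04 -2.68887519e+00] [-0.08924215 -0.93012826 -1.11987743]
[293.57700158 229.54579051]
243 169
[303.46200948 363.27474309]
[303.78304175 384.91549854]
[267.97681258 421.63780259]
```

View pics/4.png

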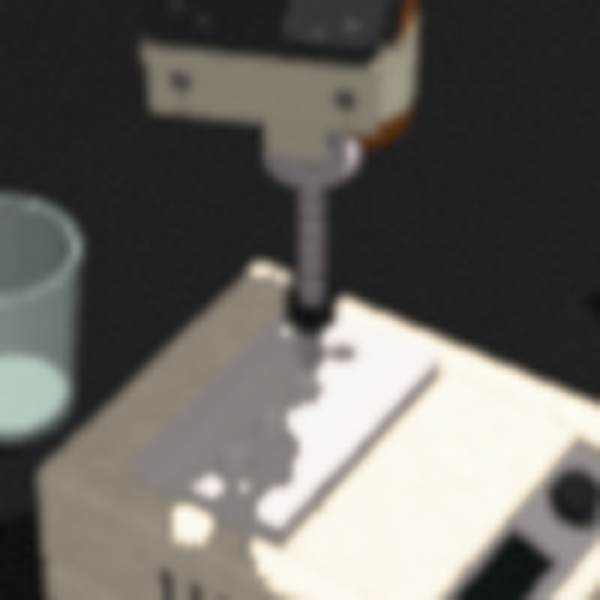

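The tip is at about (305,365), as predicted, above well 2, and the collar has been pushed up to about the 25 mm depth. I ease into well 2.

```bash
python3 -m crank '[[[0,0,0.2,0],[0,0,0.38,0],[0,0,0.46,0],[0,0,0.52,0],[0,0,0.58,0],[0,0,0.58,0]]]'
```

```text
t: 14.1
eef_pos: [0.5854, 0.1358, 0.2138]
ee_rot: [-3.142, -0.0, -2.689]
force: [0.4, 0.1, -1.6]
width: 0.0175
gripper_force: 12.0
```

```bash
python3 -m crank '[[[0,0,0.06,0],[0,0,0.12,0],[0,0,0.2,0],[0,0,0.28,0],[0,0,0.36,0],[0,0,0.42,0],[0,0,0.48,0],[0,0,0.54,0],[0,0,0.6,0],[0,0,0.6,0]]]'
```

```text
t: 15.35
eef_pos: [0.5854, 0.1358, 0.1987]
ee_rot: [-3.142, -0.0, -2.689]
force: [0.8, -0.8, -1.1]
width: 0.0178
gripper_force: 12.0
```

```bash
python3 -m crank '[[[0,0,0.04,0],[0,0,0.08,0],[0,0,0.12,0],[0,0,0.12,0]]]'
```

```text
t: 15.85
eef_pos: [0.5854, 0.1358, 0.1957]
ee_rot: [-3.142, -0.0, -2.689]
force: [-0.6, -0.0, -1.7]
width: 0.0178
gripper_force: 12.0
```

```bash
python3 -m crank '[[[0,0,0.04,0],[0,0,0.08,0],[0,0,0.12,0],[0,0,0.12,0]]]'
```

```text
t: 16.35
eef_pos: [0.5858, 0.1359, 0.1935]
ee_rot: [-3.141, 0.001, -2.689]
force: [-0.5, 0.2, 2.9]
width: 0.0179
gripper_force: 12.0
```

```bash
python3 -m crank '[[[0,0,0.04,0],[0,0,0.08,0],[0,0,0.08,0]]]'
```

```text
t: 16.73
eef_pos: [0.5869, 0.1363, 0.1931]
ee_rot: [-3.141, 0.004, -2.688]
force: [-0.4, 0.2, 12.1]
width: 0.0176
gripper_force: 12.0
```

Well 2 is blocked at about 22 mm. On to well 1.

```bash
python3 -m crank '[[[0,0,-0.3,0],[0,0,-0.9,0],[0,0,-1.3,0],[0,0,-1.5,0],[0,0,-1.5,0],[-0.2,0.48,-1.5,0],[-0.4,0.96,-1.5,0],[-0.4,0.96,-1.5,0],[-0.4,0.96,-1.5,0],[-0.4,0.96,-1.5,0]]]'
```

```text
t: 17.98
eef_pos: [0.5839, 0.1617, 0.2283]
ee_rot: [-3.142, -0.0, -2.689]
force: [-0.0, -0.6, -2.2]
width: 0.0181
gripper_force: 12.0
```

```bash
python3 -m crank '[[[0,0,0.2,0],[0,0,0.38,0],[0,0,0.46,0],[0,0,0.52,0],[0,0,0.58,0],[0,0,0.58,0]]]'
```

```text
t: 18.73
eef_pos: [0.5839, 0.1618, 0.2138]
ee_rot: [-3.142, -0.0, -2.689]
force: [0.8, 0.1, -1.1]
width: 0.0178
gripper_force: 12.0
```

```bash
python3 -m crank '[[[0,0,0.06,0],[0,0,0.12,0],[0,0,0.2,0],[0,0,0.28,0],[0,0,0.36,0],[0,0,0.42,0],[0,0,0.48,0],[0,0,0.54,0],[0,0,0.6,0],[0,0,0.6,0]]]'
```

```text
t: 19.98
eef_pos: [0.5839, 0.1618, 0.1986]
ee_rot: [3.142, -0.0, -2.689]
force: [0.2, -0.9, -1.4]
width: 0.0177
gripper_force: 12.0
```

```bash
python3 -m crank '[[[0,0,0.04,0],[0,0,0.08,0],[0,0,0.12,0],[0,0,0.12,0]]]'
```

```text
t: 20.48
eef_pos: [0.5839, 0.1618, 0.1957]
ee_rot: [3.142, -0.0, -2.689]
force: [0.4, 1.7, -1.6]
width: 0.0175
gripper_force: 12.0
```

```bash
python3 -m crank '[[[0,0,0.04,0],[0,0,0.08,0],[0,0,0.1,0],[0,0,0.1,0]]]'
```

```text
t: 20.98
eef_pos: [0.5839, 0.1617, 0.1932]
ee_rot: [-3.142, -0.0, -2.689]
force: [-0.5, -0.3, -2.6]
width: 0.0177
gripper_force: 12.0
```

```bash
python3 -m crank '[[[0,0,0.04,0],[0,0,0.08,0],[0,0,0.12,0],[0,0,0.12,0]]]'
```

```text
t: 21.48
eef_pos: [0.5839, 0.1618, 0.1904]
ee_rot: [-3.142, 0.0, -2.689]
force: [0.3, -0.3, -1.0]
width: 0.0179
gripper_force: 12.0
```

```bash
python3 -m crank '[[[0,0,0.04,0],[0,0,0.08,0],[0,0,0.08,0]]]'
```

```text
t: 21.85
eef_pos: [0.584, 0.1618, 0.1883]
ee_rot: [-3.142, 0.0, -2.689]
force: [0.5, 0.4, 1.3]
width: 0.0178
gripper_force: 12.0
```

```bash
python3 -m crank '[[[0,0,0.04,0],[0,0,0.08,0],[0,0,0.1,0],[0,0,0.1,0]]]'
```

```text
t: 22.35
eef_pos: [0.5839, 0.1618, 0.1857]
ee_rot: [3.142, -0.0, -2.689]
force: [0.3, 0.6, 0.7]
width: 0.018
gripper_force: 12.0
```

```bash
python3 -m crank '[[[0,0,0.04,0],[0,0,0.08,0],[0,0,0.08,0]]]'
```

```text
t: 22.72
eef_pos: [0.5848, 0.162, 0.1854]
ee_rot: [-3.141, 0.002, -2.688]
force: [-0.5, -0.6, 9.3]
width: 0.0176
gripper_force: 12.0
```

```bash
python3 -m crank '[[[0,0,0.04,0],[0,0,0.08,0],[0,0,0.08,0]]]'
```

```text
t: 23.1
eef_pos: [0.5859, 0.1624, 0.1848]
ee_rot: [-3.141, 0.005, -2.688]
force: [-1.0, 0.5, 14.3]
width: 0.0176
gripper_force: 12.0
```

Well 1 is blocked at about 30 mm, so well 0 should be the clear one. I'll confirm by sounding it.

```bash
python3 -m crank '[[[0,0,-0.3,0],[0,0,-0.9,0],[0,0,-1.5,0],[0,0,-1.85,0],[0,0,-1.85,0],[-0.2,0.48,-1.85,0],[-0.4,0.96,-1.85,0],[-0.4,0.96,-1.85,0],[-0.4,0.96,-1.85,0],[-0.4,0.96,-1.85,0]]]'
```

```text
t: 24.35
eef_pos: [0.5824, 0.1876, 0.228]
ee_rot: [-3.142, -0.0, -2.689]
force: [-0.3, -1.0, -2.2]
width: 0.0174
gripper_force: 12.0
```

```bash
python3 -m crank '[[[0,0,0.2,0],[0,0,0.38,0],[0,0,0.46,0],[0,0,0.52,0],[0,0,0.58,0],[0,0,0.58,0]]]'
```

```text
t: 25.1
eef_pos: [0.5824, 0.1877, 0.2135]
ee_rot: [-3.142, -0.0, -2.689]
force: [-0.9, 0.9, -1.0]
width: 0.0173
gripper_force: 12.0
```

```bash
python3 -m crank '[[[0,0,0.06,0],[0,0,0.12,0],[0,0,0.2,0],[0,0,0.28,0],[0,0,0.36,0],[0,0,0.42,0],[0,0,0.48,0],[0,0,0.54,0],[0,0,0.6,0],[0,0,0.66,0],[0,0,0.66,0]]]'
```

```text
t: 26.48
eef_pos: [0.5824, 0.1877, 0.1969]
ee_rot: [3.142, -0.0, -2.689]
force: [-0.1, -0.6, -1.7]
width: 0.0178
gripper_force: 12.0
```

```bash
python3 -m crank '[[[0,0,0.04,0],[0,0,0.08,0],[0,0,0.12,0],[0,0,0.15,0],[0,0,0.15,0]]]'
```

```text
t: 27.1
eef_pos: [0.5824, 0.1877, 0.1932]
ee_rot: [-3.142, -0.0, -2.689]
force: [0.4, -0.3, -1.2]
width: 0.018
gripper_force: 12.0
```

```bash
python3 -m crank '[[[0,0,0.04,0],[0,0,0.08,0],[0,0,0.12,0],[0,0,0.15,0],[0,0,0.15,0]]]'
```

```text
t: 27.72
eef_pos: [0.5824, 0.1877, 0.1895]
ee_rot: [3.142, -0.0, -2.689]
force: [1.7, -0.6, -1.5]
width: 0.0178
gripper_force: 12.0
```

```bash
python3 -m crank '[[[0,0,0.04,0],[0,0,0.08,0],[0,0,0.12,0],[0,0,0.15,0],[0,0,0.15,0]]]'
```

```text
t: 28.35
eef_pos: [0.5824, 0.1877, 0.1857]
ee_rot: [3.142, -0.0, -2.689]
force: [0.7, -0.4, -1.2]
width: 0.0175
gripper_force: 12.0
```

```bash
python3 -m crank '[[[0,0,0.04,0],[0,0,0.08,0],[0,0,0.12,0],[0,0,0.12,0]]]'
```

```text
t: 28.85
eef_pos: [0.5825, 0.1878, 0.1829]
ee_rot: [-3.142, 0.0, -2.689]
force: [-0.8, -0.0, 1.0]
width: 0.0178
gripper_force: 12.0
```

```bash
python3 -m crank '[[[0,0,0.04,0],[0,0,0.08,0],[0,0,0.12,0],[0,0,0.12,0]]]'
```

```text
t: 29.35
eef_pos: [0.5824, 0.1877, 0.1796]
ee_rot: [3.142, -0.0, -2.689]
force: [0.1, 0.4, 1.0]
width: 0.0178
gripper_force: 12.0
```

```bash
python3 -m crank '[[[0,0,0.04,0],[0,0,0.08,0],[0,0,0.12,0],[0,0,0.16,0],[0,0,0.16,0]]]'
```

```text
t: 29.98
eef_pos: [0.5823, 0.1877, 0.1756]
ee_rot: [3.142, -0.0, -2.689]
force: [1.0, -0.3, 0.5]
width: 0.0178
gripper_force: 12.0
```

Depth is about 40 mm, which is past any blockage, so well 0 is clear. I ease down in 2–3 mm steps to find the bottom.

```bash
python3 -m crank '[[[0,0,0.04,0],[0,0,0.08,0],[0,0,0.1,0],[0,0,0.1,0]]]'
```

```text
t: 30.48
eef_pos: [0.5824, 0.1877, 0.1732]
ee_rot: [3.142, -0.0, -2.689]
force: [0.4, 1.0, -0.1]
width: 0.018
gripper_force: 12.0
```

```bash
python3 -m crank '[[[0,0,0.04,0],[0,0,0.08,0],[0,0,0.1,0],[0,0,0.1,0]]]'
```

```text
t: 30.98
eef_pos: [0.5824, 0.1878, 0.1707]
ee_rot: [3.142, -0.0, -2.689]
force: [0.4, 0.9, 2.1]
width: 0.0177
gripper_force: 12.0
```

```bash
python3 -m crank '[[[0,0,0.04,0],[0,0,0.08,0],[0,0,0.1,0],[0,0,0.1,0]]]'
```

```text
t: 31.48
eef_pos: [0.5826, 0.1878, 0.1687]
ee_rot: [-3.142, 0.001, -2.689]
force: [0.1, -0.4, 5.4]
width: 0.0176
gripper_force: 12.0
```

```bash
python3 -m crank '[[[0,0,0.04,0],[0,0,0.08,0],[0,0,0.08,0]]]'
```

```text
t: 31.85
eef_pos: [0.5838, 0.1882, 0.1684]
ee_rot: [-3.141, 0.004, -2.688]
force: [-0.2, 0.8, 12.3]
width: 0.0174
gripper_force: 12.0
```

```bash
python3 -m crank '[[[0,0,0.04,0],[0,0,0.08,0],[0,0,0.08,0]]]'
```

```text
t: 32.22
eef_pos: [0.5848, 0.1887, 0.1676]
ee_rot: [-3.141, 0.006, -2.688]
force: [-0.7, 0.4, 15.9]
width: 0.0178
gripper_force: 12.0
```

The bottom is at about 47.5 mm, with the rod seated firmly. I take off the preload without lifting, then open the gripper.

```bash
python3 -m crank '[[[0,0,-0.06,0],[0,0,-0.12,0],[0,0,-0.14,0],[0,0,-0.14,0]]]'; python3 -m crank '[[[0,0,0,0],[0,0,0,0],[0,0,0,0],[0,0,0,0],[0,0,0,0],[0,0,0,0],[0,0,0,0],[0,0,0,0]]]' 0
python3 - <<'E'
from h import *
p,d=arm.grab_frame("side");a=cv2.cvtColor(p,cv2.COLOR_RGB2BGR)[140:290,200:350]
cv2.imwrite("pics/5.png",cv2.resize(a,(600,600),interpolation=cv2.INTER_CUBIC))
E
```

```text
t: 32.72
eef_pos: [0.5826, 0.1878, 0.1678]
ee_rot: [-3.142, 0.0, -2.689]
force: [1.9, -0.2, 3.4]
width: 0.0179
gripper_force: 12.0
t: 33.72
eef_pos: [0.5824, 0.1877, 0.1678]
ee_rot: [3.142, 0.0, -2.689]
force: [-0.1, -0.0, -0.1]
width: 0.0866
gripper_force: 0.0
```

View pics/5.png

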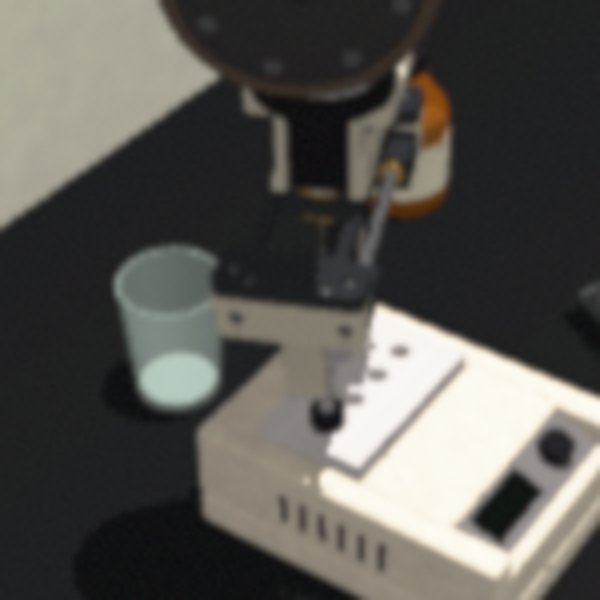

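The gripper is open and the rod stands with its collar on the block at (327,412). I retreat upward and aside, then look again.

```bash
python3 -m crank '[[[0,0,-0.4,0],[0,0,-1,0],[0,0,-2,0],[0,0,-3,0],[0,0,-4,0],[0,0,-4,0],[1.5,-1.5,-4,0],[3,-3,-4,0],[5,-5,-4,0],[7,-7,-4,0],[7,-7,-4,0],[7,-7,-4,0]]]'
python3 - <<'E'
from h import *
a=[]
for n in("side","top"):
    p,d=arm.grab_frame(n);u,v=proj(n,[.5825,.1876,.13]).astype(int)
    a.append(cv2.resize(cv2.cvtColor(p,cv2.COLOR_RGB2BGR)[v-40:v+40,u-40:u+40],(400,400),interpolation=cv2.INTER_CUBIC))
    # expected axis points: flange top, handle top for an upright rod seated 47.5 mm deep
    print(n,[((proj(n,[.5825,.1876,z])-[u-40,v-40])*5).round(0) for z in (.095,.107,.1575,.2085)])
    for t in("reagent_mid","beaker_mid","tub_mid"):
        r=arm.recognise(t,n);print(t,[x["extent"] for x in r[:1]])
cv2.imwrite("pics/6.png",np.hstack(a))
E
```

```text
t: 35.28
eef_pos: [0.5014, -0.047, 0.2683]
ee_rot: [-3.142, 0.001, -2.691]
force: [0.6, 0.3, 0.3]
width: 0.0879
gripper_force: 0.0
side [array([203., 258.]), array([203., 240.]), array([202., 159.]), array([200.,  73.])]
reagent_mid [[230.1, 201.2, 25.6, 42.8]]
beaker_mid []
tub_mid [[174.0, 300.1, 75.0, 59.4]]
top [array([209., 210.]), array([207., 209.]), array([199., 200.]), array([190., 191.])]
reagent_mid [[364.5, 142.6, 30.9, 29.1]]
beaker_mid [[260.6, 145.2, 29.3, 31.4]]
tub_mid [[140.2, 203.5, 46.9, 43.9]]
```

View pics/6.png

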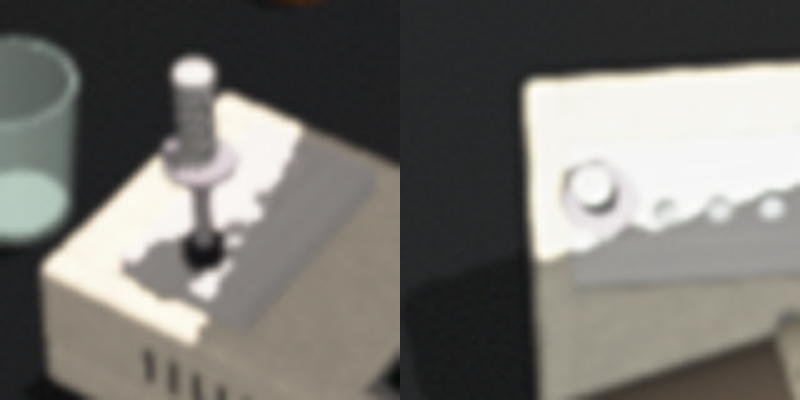

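The rod stands in well 0, with the handle top at (194,72) in the side crop and (595,187) in the top crop. That is a tilt of about 1.5–2°. The collar is on the block at (203,250), and the bottle, beaker and tub are where they were.

```bash
python3 -c "
from station import arm
print(arm.job_done())"
```

```text
the job is handed in; nothing more can be done
None
```

I handed the job in with the rod standing alone in well 0, the clear one, pushed to the bottom at about 47.5 mm with its collar on the block; wells 1, 2 and 3 stopped it at about 30, 22 and 25 mm, the hand-in gave no verdict, and the last pictures show it tilted about 2° at most (limit 4°).

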